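# Load the white nut holder into the slide jig

## Task

Take the white nut holder out of the blue compartmented parts bin and stand it upright, nut recess still facing up, inside the brass-framed nest of the jig on the slide carriage, and let go. Leave the red pin gauge lying undisturbed in its compartment.

Things in the scene. Friction and masses are not known exactly. Their poses are not given: they have to be found in the camera images.
- nut_holder_mid (a point): centre (half-way up) of the white delrin nut holder: an upright cylinder 32 mm in diameter, 48 mm tall, about 55 g, dark hexagonal nut recess on top; z axis up. It stands in any one of the bin's four compartments, within 10 mm of that compartment's centre. The others hold a black holder of the same shape (not wanted), the red pin gauge and a flat grey washer.
- jig_nest (a point): centre of the floor of the jig's nest on the black slide carriage: a square recess 58 x 58 mm inside, in a brass frame 6 mm thick and 8 mm high; floor grey, level, 52 mm above the bench. x, y square with the frame, z up. The carriage could slide along its y axis but is stiff (8 N) and stays where it stands; a black knob sticks out of its +x side, below the nest.
- bin_floor (a point): centre of the blue parts bin on its inner floor, 4 mm above the bench. Bin fixed, open on top, 212 x 212 mm outside, 26 mm high, walls 4 mm; two crossing walls of equal height make four compartments 100 x 100 mm, centred at x = +-52, y = +-52 mm of this point along its own axes, which run square with the walls; z up.
- pin_gauge_mid (a point): centre of the bright red pin gauge, lying flat in another compartment of the bin: a square 14 mm handle 46 mm long with a thin 16 mm pin at each end (78 mm overall, along its x axis), 30 g; to be left as it lies.
There are look-alikes about, which are no part of the job. Several things look just like the part that bears nut_holder_mid: the one meant starts nearest to the robot's base.

How it is judged:
By the outcome, as a careful person would: the job done as asked, in the order asked, and still so for the second after the job is handed in, with the robot touching nothing.
It also fails if it takes over 35 s, if anything falls off the work surface, if the arm or the gripper's body presses on something with over 40 N, if the wrist force passes 120 N, or if a joint passes its speed limit or range.

## Robot

A 6-joint arm with a two-finger parallel gripper is mounted at the origin on the work surface. World frame = base frame: x ahead of the robot, y to its left, z up, the work surface at z = 0. Lengths are in m, angles in rad, forces in N, time in s.
With the tool pointing down it reaches from about 0.3 to 0.875 m from the base axis. Payload 6.4 kg.
Tool frame: the origin (TCP) lies between the finger pads; the fingertips stand 8 mm ahead of it and the grasp point (between the pads) lies 11 mm behind it (ctrl.finger_overhang is the distance from the TCP to the fingertips, in m); z points along the fingers, y is the line along which they close (so a half turn about z gives the same grasp; the last joint's range is limited). The gripper opens to 85 mm and grips with 20 to 120 N. Pads are 22 mm wide; open, the fingers measure 114 mm over their backs; the gripper's body (76 mm by 85 mm) begins 54 mm behind the grasp point. The pads swing forward as they close: fully open they stand 13 mm farther back than shut.
Start: joints at [0.967, 0.181, 1.607, -0, 1.354, -0.206], TCP at [0.223, 0.53, 0.239] pointing down, gripper open.
Joint ranges: [-2.99, 2.99], [-0.89, 2.07], [0.3, 2.58], [-1.14, 4.28], [0, 2.63], [-3.12, 3.12]. Speed limits (rad/s): [2.57, 2.57, 3.01, 3.14, 3.14, 3.14].

## Interface

Orientations are given as a unit quaternion [w, x, y, z].
In Python, from bench import ctrl, camera gives the robot as it stands.
- The arm moves only by the shell command python3 -m pendant 'ROWS' [OPENING]. ROWS is JSON, a list of rows, each a list of 6 numbers: the shift along the world's x, y, z normalised to -1 to 1, where 1 is 200 mm, then the turn, a rotation vector about the world's x, y, z normalised to -1 to 1, where 1 is pi/2 rad. In form: [[dx, dy, dz, rx, ry, rz], ...]. A call has exactly 10 rows; each row shifts and turns the commanded pose from where the row before left it; what a row does not reach is not made up. A row lasts 1/8 s, in which the tool goes at most 62.5 mm and 10.7 degrees, less where a joint would pass 70% of its speed; a pose out of reach is approached as far as the arm can. A call with a number of a shift or a turn outside -1 to 1 is refused whole. A call with a gripper value outside its range is refused whole. OPENING is the opening, from -1 (shut) to 1 (fully open), set as the call begins (- or left out, the last holds). The fingers move at their own pace and stop on an object; the grip force is fixed at half the most. Time passes only in rows, so rows that do not move let the fingers close, or fill a call up. It gives the time, the measured TCP pose, the force, the opening and the grip force at its end, in the units of the state.
- ctrl.get_obs(): the state, without advancing time (a new reading comes with each control period).
- camera(name): name is "side" or "top"; returns a dict with "color" (400x640x3 uint8, blue, green, red), "fx", "fy", "cx", "cy" (pixels), "xyz" and "rotation" of the camera in the world. Camera axes: x right, y down, z forward; pixel columns grow to the right and rows downward; lengths in m; the calibration is good to about 2 mm. A picture is of the moment at which its call begins. There is no depth.
- ctrl.hand_in(): hands the job in; it is judged then, once.
The state is a dict: "time_s": time; "q": joint angles; "dq": joint speeds; "joint_efforts": joint torques, N m; "eef_pos": TCP position; "eef_rot": TCP orientation; "wrist_force": force on the tool from outside, world axes, zero at the start; "torque": the same for the moment, N m; "opening": opening from 0.0 (shut) to 1.0 (fully open); "grasp_force": force on a finger pad.
Only numpy, scipy, OpenCV 4.12 (cv2) and the standard library are available. Lean on these libraries where they do the work, as an engineer would, in place of code of your own. Each camera call takes 0.05 s, during which the arm holds its last target. There are 200 camera calls.

## Working session

There is one attempt and no reset: what is moved stays moved. The work goes in short steps, Python scripts to look and compute and a shell command to move; the robot and the scene stay as the last step left them, time stands still between calls to the robot, and variables do not carry over. Pictures are saved under pics/ and viewed, at most 10 in all, crops included, and the job is handed in when it is done.

```bash
mkdir -p pics; python3 - <<'E'
from bench import ctrl,camera
import cv2
for n in("top","side"):
    c=camera(n);cv2.imwrite(f"pics/{n}0.png",c["color"]);print(n,c["fx"],c["fy"],c["cx"],c["cy"],c["xyz"],c["rotation"])
o=ctrl.get_obs();print(o["time_s"],o["eef_pos"],o["eef_rot"],o["opening"],ctrl.finger_overhang)
E
```

```text
top 513.7959025851663 513.7959025851663 324.4279779047679 199.03963534214625 [0.46588784 0.12692216 1.19163671] [ 0.01829082 -0.7000442   0.71313439 -0.03229409]
side 398.19705201884307 398.19705201884307 320.22475516574855 196.63546325650245 [0.44390035 0.69252685 0.79617163] [ 0.02723893 -0.07464047  0.93706448 -0.3399956 ]
0.1 [0.22245141 0.52970946 0.23846927] [-3.08194395e-04  1.97587849e-01  9.80284859e-01 -7.35735751e-04] 0.9957763610905783 0.008
```

View pics/top0.png

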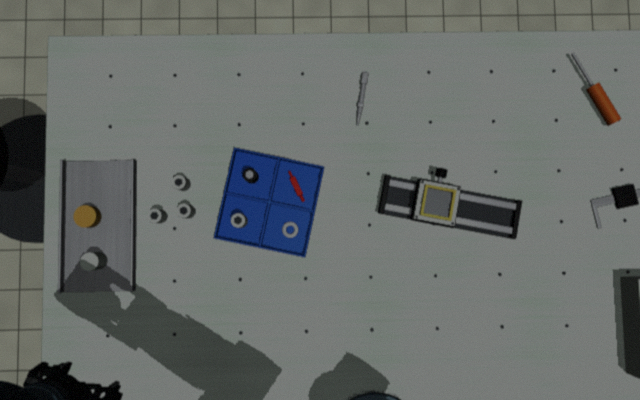

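View pics/side0.png

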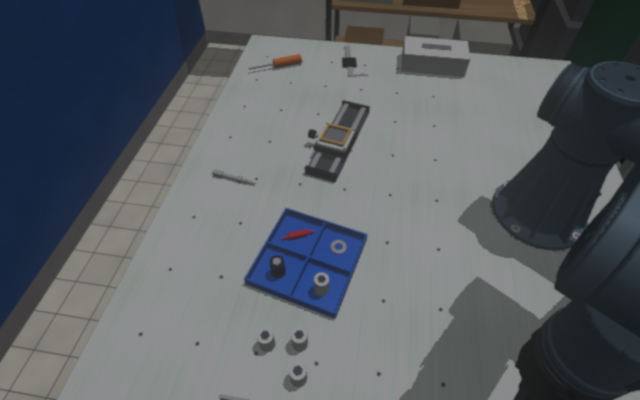

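The top view shows white holders at (238,219) in the bin's lower-left compartment and loose ones at (181,182), (157,214), (186,210). There's also a white thing at (92,260). A black holder is at (250,174), the red gauge at (296,186), the washer at (290,229) and the brass nest at (438,202). The side view shows the bin holder at (321,284) and the nest at (336,135). Next I'll measure these and take a confirming crop.

```bash
cat > h.py <<'E'
import numpy as np,cv2
from scipy.spatial.transform import Rotation as R
def ray(c,p):
    w,x,y,z=c["rotation"]
    d=np.array([(p[0]-c["cx"])/c["fx"],(p[1]-c["cy"])/c["fy"],1.])
    return np.array(c["xyz"]),R.from_quat([x,y,z,w]).apply(d)
def onz(c,p,z):
    o,d=ray(c,p);return o+d*(z-o[2])/d[2]
def two(c1,p1,c2,p2):
    a,u=ray(c1,p1);b,v=ray(c2,p2)
    s=np.linalg.lstsq(np.c_[u,-v],b-a,rcond=None)[0]
    P,Q=a+s[0]*u,b+s[1]*v;return (P+Q)/2,np.linalg.norm(P-Q)
def blob(m,near=None):
    cs=[k for k in cv2.findContours(m.astype(np.uint8),cv2.RETR_EXTERNAL,cv2.CHAIN_APPROX_NONE)[0] if len(k)>5]
    return max(cs,key=cv2.contourArea)
E
python3 - <<'E'
from bench import camera
from h import *
C={n:camera(n) for n in("top","side")}
for n,c in C.items():
    im=c["color"];h=cv2.cvtColor(im,cv2.COLOR_BGR2HSV);H,S,V=cv2.split(h)
    m=(H>100)&(H<130)&(S>120)&(V>60)
    if n=="side": m[:,:230]=0
    r=cv2.minAreaRect(blob(m)) ; k=cv2.approxPolyDP(cv2.convexHull(blob(m)),8,True)[:,0]
    print(n,"bin px",k.tolist())
    P=np.array([onz(c,p,.026)[:2] for p in k]);print(P.round(4).tolist(),np.linalg.norm(P-np.roll(P,-1,0),axis=1),P.mean(0))
    b=(H>15)&(H<35)&(S>90)&(V>60)
    if n=="top": b[:,:380]=0; b[:150]=0;b[250:]=0;b[:,500:]=0
    else: b[:110]=0;b[165:]=0;b[:,:310]=0;b[:,370:]=0
    box=cv2.boxPoints(cv2.minAreaRect(blob(b))); k=cv2.approxPolyDP(cv2.convexHull(blob(b)),5,True)[:,0]
    for q in(box,k):
        P=np.array([onz(c,p,.060)[:2] for p in q]);print("nest",q.tolist(),P.round(4).tolist(),np.linalg.norm(P-np.roll(P,-1,0),axis=1),P.mean(0))
t=C["top"];
for p in [(238,219),(181,182),(157,214),(186,210),(92,260)]: 
    q=onz(t,p,.05);print(p,q.round(3),np.hypot(q[0],q[1]).round(3))
a=cv2.resize(t["color"][140:260,205:335],None,fx=4,fy=4,interpolation=2)
b=cv2.resize(C["side"]["color"][100:180,300:375],None,fx=4,fy=4,interpolation=2)
s=cv2.resize(C["side"]["color"][200:320,240:370],None,fx=4,fy=4,interpolation=2)[:,150:420]
n=cv2.resize(t["color"][165:240,375:450+5],None,fx=4,fy=4,interpolation=2)
z=np.zeros((600,800,3),np.uint8);z[:480,:520]=a;z[:480,520:790]=s;z=np.clip(z*1.5,0,255).astype(np.uint8)
cv2.imwrite("pics/crop1.png",z)
E
```

```text
top bin px [[234, 148], [323, 167], [304, 256], [214, 237]]
[[0.6697, 0.3073], [0.6227, 0.1049], [0.4213, 0.1516], [0.4679, 0.3535]] [0.20780365 0.2067339  0.20729117 0.20706504] [0.54540444 0.2293122 ]
nest [[419.1999816894531, 214.4000244140625], [424.7200012207031, 184.04000854492188], [455.9599914550781, 189.72000122070312], [450.4399719238281, 220.08001708984375]] [[0.509, -0.1052], [0.5762, -0.1197], [0.5623, -0.189], [0.4952, -0.1742]] [0.06876594 0.07064692 0.06879689 0.07033141] [ 0.53568528 -0.14704496]
nest [[425, 185], [455, 190], [450, 219], [420, 214]] [[0.5741, -0.1203], [0.5618, -0.1868], [0.4976, -0.1733], [0.5099, -0.107]] [0.06767923 0.06560203 0.06739096 0.06556789] [ 0.535815   -0.14686999]
side bin px [[365, 235], [335, 314], [245, 279], [286, 209]]
[[0.4245, 0.1557], [0.4676, 0.3578], [0.6692, 0.3104], [0.6228, 0.1094]] [0.20661543 0.20709116 0.20624428 0.20368753] [0.54601764 0.23332155]
nest [[319.7012939453125, 139.120361328125], [324.34857177734375, 121.69296264648438], [350.36517333984375, 128.63070678710938], [345.7178955078125, 146.05810546875]] [[0.5755, -0.1175], [0.5742, -0.1925], [0.4974, -0.1742], [0.5019, -0.1012]] [0.07501924 0.07891504 0.07317363 0.07543445] [ 0.53723462 -0.14634022]
nest [[328, 124], [350, 130], [342, 144], [320, 138]] [[0.5624, -0.1841], [0.4978, -0.1683], [0.5128, -0.1077], [0.5754, -0.1221]] [0.06653102 0.06242003 0.06431116 0.06335099] [ 0.53708298 -0.1455332 ]
(238, 219) [0.507 0.296 0.05 ] 0.587
(181, 182) [0.591 0.421 0.05 ] 0.726
(157, 214) [0.521 0.474 0.05 ] 0.704
(186, 210) [0.529 0.41  0.05 ] 0.669
(92, 260) [0.423 0.615 0.05 ] 0.746
```

View pics/crop1.png

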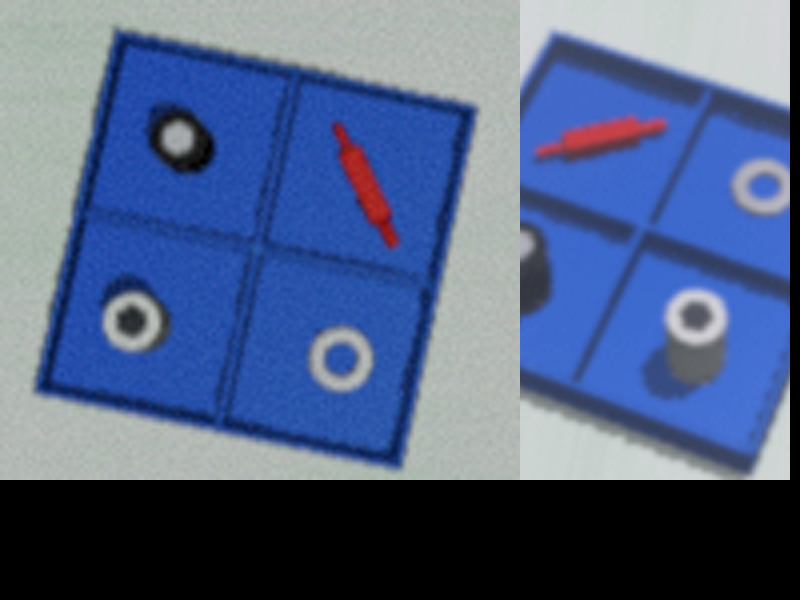

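The one meant is the white ring with the dark hexagonal recess at top (238,220) and side (322,279). It stands in the bin and is nearest the base, at 0.587 m against 0.669 m or more for the loose ones. The black holder and the washer don't fit the description. Next I'll refine its position.

```bash
python3 - <<'E'
from bench import camera,ctrl
from h import *
C={n:camera(n) for n in("top","side")};p={}
for n,(u,v) in (("top",(238,220)),("side",(322,281))):
    im=C[n]["color"];h=cv2.cvtColor(im,cv2.COLOR_BGR2HSV)
    m=(h[...,1]<70)&(h[...,2]>(130));w=np.zeros_like(m);w[v-13:v+13,u-13:u+13]=1
    e=cv2.fitEllipse(cv2.convexHull(blob(m&w)));p[n]=e[0];q=onz(C[n],e[0],.052)
    print(n,e,q.round(4))
print(two(C["top"],p["top"],C["side"],p["side"]))
print(ctrl.get_obs()["eef_pos"])
E
```

```text
Traceback (most recent call last):
  File "h.py", line 15, in blob
    return max(cs,key=cv2.contourArea)
ValueError: max() iterable argument is empty
```

```bash
python3 - <<'E'
from bench import camera,ctrl
from h import *
C={n:camera(n) for n in("top","side")};p={}
for n,(u,v) in (("top",(238,220)),("side",(322,279))):
    im=C[n]["color"];h=cv2.cvtColor(im,cv2.COLOR_BGR2HSV)
    w=np.zeros(im.shape[:2],bool);w[v-11:v+11,u-12:u+12]=1
    r=im[...,2]; t=.7*np.percentile(r[w],95); m=(r>t)&w
    e=cv2.fitEllipse(cv2.convexHull(blob(m)));p[n]=e[0];q=onz(C[n],e[0],.052)
    print(n,t,e,q.round(4))
print(two(C["top"],p["top"],C["side"],p["side"]))
print(ctrl.get_obs()["eef_pos"])
E
```

```text
top 80.5 ((237.5849609375, 219.96922302246094), (13.5989990234375, 14.084778785705566), 21.076147079467773) [0.5044 0.2964 0.052 ]
side 93.8 ((321.1823425292969, 278.7847900390625), (13.633760452270508, 15.061593055725098), 91.21823120117188) [0.5054 0.2978 0.052 ]
(array([0.50503862, 0.29674506, 0.05009752]), np.float64(0.0011134676553761088))
[0.22269752 0.53005554 0.23916418]
```

The holder top is at (0.505, 0.297, 0.050), and I expected z = 0.052. It sits about 4 mm from its compartment centre, so it is consistent.

```bash
python3 -m pendant '[[0.176,-0.146,0,0,0,0.014],[0.176,-0.146,0,0,0,0.014],[0.176,-0.146,0,0,0,0.014],[0.176,-0.146,0,0,0,0.014],[0.176,-0.146,0,0,0,0.014],[0.176,-0.146,0,0,0,0.014],[0.176,-0.146,0,0,0,0.014],[0.176,-0.146,0,0,0,0.014],[0,0,-0.25,0,0,0],[0,0,-0.25,0,0,0]]' 0.29
```

```text
time_s: 1.65
eef_pos: [0.5055, 0.296, 0.1388]
eef_rot: [0.001, 0.111, 0.994, 0.001]
wrist_force: [0.3, -0.1, -0.0]
opening: 0.643
grasp_force: 0.0
```

```bash
python3 -m pendant '[[0,0.005,-0.12,0,0,0],[0,0,-0.12,0,0,0],[0,0,-0.1,0,0,0],[0,0,-0.1,0,0,0],[0,0,-0.06,0,0,0],[0,0,-0.04,0,0,0],[0,0,0,0,0,0],[0,0,0,0,0,0],[0,0,0,0,0,0],[0,0,0,0,0,0]]' && python3 -m pendant '[[0,0,0,0,0,0],[0,0,0,0,0,0],[0,0,0,0,0,0],[0,0,0,0,0,0],[0,0,0,0,0,0],[0,0,0,0,0,0],[0,0,0,0,0,0],[0,0,0,0,0,0],[0,0,0,0,0,0],[0,0,0,0,0,0]]' -1
```

```text
time_s: 2.9
eef_pos: [0.5047, 0.2976, 0.0318]
eef_rot: [0.0, 0.111, 0.994, 0.0]
wrist_force: [0.7, -0.7, 0.4]
opening: 0.644
grasp_force: 0.0
time_s: 4.15
eef_pos: [0.5048, 0.2977, 0.0317]
eef_rot: [0.0, 0.111, 0.994, 0.0]
wrist_force: [-0.1, -0.1, 5.1]
opening: 0.353
grasp_force: 59.3
```

```bash
python3 -m pendant '[[0,0,0.08,0,0,0],[0,0,0.12,0,0,0],[0,0,0.15,0,0,0],[0,0,0.15,0,0,0],[0,0,0.09,0,0,0],[0,0,0,0,0,0],[0.01,-0.1,0,0,0,0],[0.01,-0.15,0,0,0,0],[0.01,-0.2,0,0,0,0],[0.01,-0.2,0,0,0,0]]' && python3 -m pendant '[[0.015,-0.2,0,0,0,0],[0.015,-0.2,0,0,0,0],[0.015,-0.2,0,0,0,0],[0.015,-0.2,0,0,0,0],[0.015,-0.2,0,0,0,0],[0.015,-0.2,0,0,0,0],[0.015,-0.2,0,0,0,0],[0.01,-0.12,0,0,0,0],[0,-0.05,0,0,0,0],[0,0,0,0,0,0]]'
python3 - <<'E'
from bench import camera
import cv2,numpy as np
s=camera("side")["color"][70:190,260:420];t=camera("top")["color"][150:250,370:530]
z=np.vstack([cv2.resize(a,None,fx=2.6,fy=2.6,interpolation=2) for a in(s,t)])
cv2.imwrite("pics/hold.png",np.clip(z*1.5,0,255).astype(np.uint8))
E
```

```text
time_s: 5.4
eef_pos: [0.5111, 0.1653, 0.1475]
eef_rot: [-0.001, 0.111, 0.994, -0.001]
wrist_force: [0.4, -0.1, -1.5]
opening: 0.357
grasp_force: 59.4
time_s: 6.65
eef_pos: [0.5344, -0.1467, 0.1483]
eef_rot: [-0.001, 0.111, 0.994, 0.0]
wrist_force: [-0.6, 0.7, -0.4]
opening: 0.355
grasp_force: 59.4
```

View pics/hold.png

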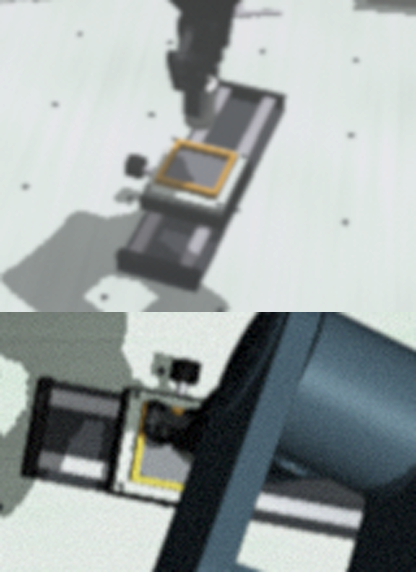

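The side view shows the holder still gripped and upright, with its bottom near (337,118), over the brass nest. In the top view the arm partly covers the nest. I'll lower to about 15 mm above the floor and check.

```bash
python3 -m pendant '[[0.008,0,-0.06,0,0,0],[0,0,-0.07,0,0,0],[0,0,-0.07,0,0,0],[0,0,-0.06,0,0,0],[0,0,0,0,0,0],[0,0,0,0,0,0],[0,0,0,0,0,0],[0,0,0,0,0,0],[0,0,0,0,0,0],[0,0,0,0,0,0]]'
python3 - <<'E'
from bench import camera
import cv2,numpy as np
s=camera("side")["color"][90:170,290:390]
cv2.imwrite("pics/low.png",np.clip(cv2.resize(s,None,fx=6,fy=6,interpolation=2)*1.5,0,255).astype(np.uint8))
E
```

```text
time_s: 8.0
eef_pos: [0.537, -0.1465, 0.0974]
eef_rot: [0.0, 0.111, 0.994, -0.0]
wrist_force: [0.2, 0.2, -0.6]
opening: 0.354
grasp_force: 59.4
```

View pics/low.png

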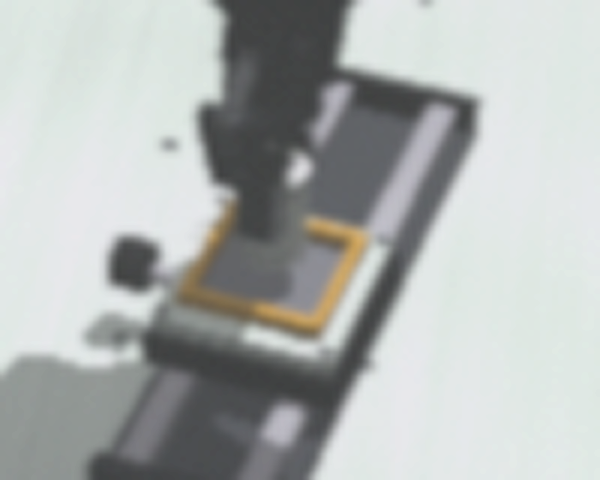

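The holder bottom is near crop (275,255), about 17 mm above the nest centre at (275,265), so it's well centred. I'll lower it to the floor.

```bash
python3 -m pendant '[[0,0,-0.03,0,0,0],[0,0,-0.02,0,0,0],[0,0,-0.015,0,0,0],[0,0,-0.01,0,0,0],[0,0,-0.007,0,0,0],[0,0,0,0,0,0],[0,0,0,0,0,0],[0,0,0,0,0,0],[0,0,0,0,0,0],[0,0,0,0,0,0]]'
```

```text
time_s: 9.3
eef_pos: [0.537, -0.1465, 0.0809]
eef_rot: [0.0, 0.111, 0.994, -0.0]
wrist_force: [0.5, 0.1, -0.4]
opening: 0.356
grasp_force: 59.4
```

```bash
python3 -m pendant '[[0,0,-0.003,0,0,0],[0,0,-0.003,0,0,0],[0,0,-0.002,0,0,0],[0,0,0,0,0,0],[0,0,0,0,0,0],[0,0,0,0,0,0],[0,0,0,0,0,0],[0,0,0,0,0,0],[0,0,0,0,0,0],[0,0,0,0,0,0]]'
```

```text
time_s: 10.55
eef_pos: [0.537, -0.1465, 0.0797]
eef_rot: [0.0, 0.111, 0.994, -0.0]
wrist_force: [-1.7, 0.5, 5.7]
opening: 0.354
grasp_force: 59.5
```

It has touched down, with 5.7 N upward on the wrist. Now I'll release, then lift clear and move away.

```bash
python3 -m pendant '[[0,0,0,0,0,0],[0,0,0,0,0,0],[0,0,0,0,0,0],[0,0,0,0,0,0],[0,0,0,0,0,0],[0,0,0,0,0,0],[0,0,0,0,0,0],[0,0,0,0,0,0],[0,0,0,0,0,0],[0,0,0,0,0,0]]' 0.5 && python3 -m pendant '[[0,0,0.05,0,0,0],[0,0,0.1,0,0,0],[0,0,0.2,0,0,0],[0,0,0.2,0,0,0],[0,0,0.2,0,0,0],[0,0.2,0.1,0,0,0],[0,0.2,0,0,0,0],[0,0.2,0,0,0,0],[0,0.2,0,0,0,0],[0,0,0,0,0,0]]'
python3 - <<'E'
from bench import camera
import cv2,numpy as np
s=camera("side")["color"];t=camera("top")["color"]
z=np.vstack([cv2.resize(a,None,fx=3,fy=3,interpolation=2) for a in(s[80:180,270:420],t[150:250,370:520])])
z=np.hstack([z,cv2.resize(s[195:325,235:375],(300,600))])
cv2.imwrite("pics/end.png",np.clip(z*1.4,0,255).astype(np.uint8))
E
```

```text
time_s: 11.8
eef_pos: [0.5369, -0.1465, 0.0793]
eef_rot: [0.0, 0.111, 0.994, -0.0]
wrist_force: [-0.9, 0.1, 0.0]
opening: 0.753
grasp_force: 0.0
time_s: 13.05
eef_pos: [0.5367, 0.0159, 0.2501]
eef_rot: [0.0, 0.109, 0.994, 0.0]
wrist_force: [0.2, -0.3, -0.5]
opening: 0.755
grasp_force: 0.0
```

View pics/end.png

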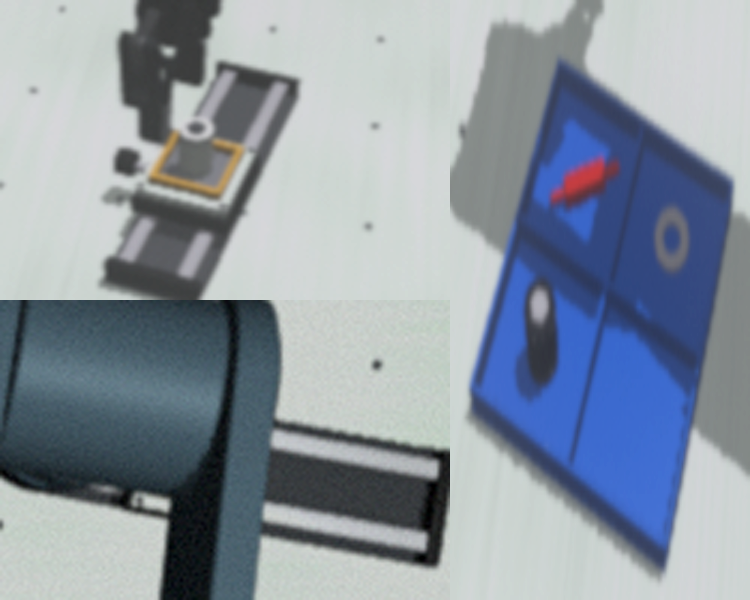

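The holder stands upright inside the brass frame with its recess up (end-picture pixel (197,150)), and the gripper is clear. The gauge, washer and black holder are where they were.

```bash
python3 -c "
from bench import ctrl
print(ctrl.hand_in())"
```

```text
the job is handed in; nothing more can be done
None
```

The white nut holder stands upright in the jig's nest, recess up and released; the red pin gauge looks undisturbed, and I handed the job in about 13 s into the 35 s limit.

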